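# Switch on the coffee corner in order

## Task

Switch on the coffee corner by pressing the white keys of the three grey switch boxes with your fingertips, in this order: first the round key (water), then the square key (boiler), last the long bar key (grinder). Press each key down lightly until it is in and stays in, then let go; do not ram it. Do not pick up, shove or tip the switches, and leave the other things on the counter as they are.

Things in the scene. Friction and masses are not known exactly. Their poses are not given: they have to be found in the camera images.
- switch_round: The switch box with the round key: loose, a grey plastic box 76 x 76 mm and 28 mm high on a rubber foot, about 0.6 kg, standing flat on the counter; one white key in the middle of its top. Origin at the centre of the underside, z up. The three boxes are alike but for their keys and stand in a row along the front of the counter in any order, turned a little.
- top_round (a point): Centre of the top face of the round key, which is a round disc, 40 mm across. Up (off), its top is 50 mm above the counter, 22 mm proud of the box. The fingertip goes about 1 mm down before the key itself moves, about 12 mm until it is fully in, and meets a hard stop at 18 mm, still 4 mm proud of the box. The point moves with the cap.
- key_round (a joint): How far the round key is pressed, in m: 0 up (off) at the start, 0.010 fully in. It goes straight down against about 3 N of friction and stays where it is left (only the cushioned cap on it springs back); it counts as on beyond 0.006. The cap gives 1 mm per 2.5 N, up to 8 mm; about 7 N on it is plenty.
- switch_square: The switch box with the square key: loose, a grey plastic box 76 x 76 mm and 28 mm high on a rubber foot, about 0.6 kg, standing flat on the counter; one white key in the middle of its top. Origin at the centre of the underside, z up. The three boxes are alike but for their keys and stand in a row along the front of the counter in any order, turned a little.
- top_square (a point): Centre of the top face of the square key, which is square, 36 x 36 mm, its sides along those of the box. Up (off), its top is 50 mm above the counter, 22 mm proud of the box. The fingertip goes about 1 mm down before the key itself moves, about 12 mm until it is fully in, and meets a hard stop at 18 mm, still 4 mm proud of the box. The point moves with the cap.
- key_square (a joint): How far the square key is pressed, in m: 0 up (off) at the start, 0.010 fully in. It goes straight down against about 3 N of friction and stays where it is left (only the cushioned cap on it springs back); it counts as on beyond 0.006. The cap gives 1 mm per 2.5 N, up to 8 mm; about 7 N on it is plenty.
- switch_bar: The switch box with the bar key: loose, a grey plastic box 76 x 76 mm and 28 mm high on a rubber foot, about 0.6 kg, standing flat on the counter; one white key in the middle of its top. Origin at the centre of the underside, z up. The three boxes are alike but for their keys and stand in a row along the front of the counter in any order, turned a little.
- top_bar (a point): Centre of the top face of the bar key, which is a long narrow bar, 18 mm along the switch's x by 60 mm along its y. Up (off), its top is 50 mm above the counter, 22 mm proud of the box. The fingertip goes about 1 mm down before the key itself moves, about 12 mm until it is fully in, and meets a hard stop at 18 mm, still 4 mm proud of the box. The point moves with the cap.
- key_bar (a joint): How far the bar key is pressed, in m: 0 up (off) at the start, 0.010 fully in. It goes straight down against about 3 N of friction and stays where it is left (only the cushioned cap on it springs back); it counts as on beyond 0.006. The cap gives 1 mm per 2.5 N, up to 8 mm; about 7 N on it is plenty.
- cup: Bystander, to be left alone: a small cup with one handle, 58 x 85 x 51 mm high, loose, standing between two switches. Origin at the underside.
- shot_glass: Bystander, to be left alone: a small glass, 48 mm across and 59 mm high, loose, standing between two switches. Origin at the underside.
- tamper: Bystander, to be left alone: a coffee tamper with an upright wooden handle, 58 mm across and 93 mm high, loose, towards the back between the grinder and the big machine. Origin at the underside.
- basket: Bystander, to be left alone: a steel filter basket lying mouth down, 71 mm across and 26 mm high, loose, in front of the grinder. Origin at the underside.
- spoon: Bystander, to be left alone: a teaspoon, 136 mm long, loose, lying off to the right. Origin at the underside, at mid length.
- tape: Bystander, to be left alone: a roll of tape lying flat, 91 mm across and 25 mm high, loose, to the left. Origin at the underside.
- steam_knob (a point): Nose of the fixed black steam knob that sticks out towards the robot from the front of the smaller espresso machine (the one on the left), above the row of switches: the knob is 50 mm across, its axis level along x. The machine's front lies behind it. Keep wrist and gripper body on the robot's side of it when moving sideways.
Mind the look-alikes: they are no part of the job. Leave any yellow look-alike of the switch_square alone.

How it is judged:
By the outcome, as a careful person would: the job done as asked, in the order asked, and still so for the second after the job is handed in, with the robot touching nothing.
It also fails if it takes over 56 s, if anything falls off the work surface, if the arm or the gripper's body presses on something with over 40 N, if the wrist force passes 120 N, or if a joint passes its speed limit or range.

## Robot

A 6-joint arm with a two-finger parallel gripper is mounted at the origin on a cart in front of the work surface, level with it; the furniture and walls round the work are solid. World frame = base frame: x ahead of the robot, y to its left, z up, the work surface at z = 0. Lengths are in m, angles in rad, forces in N, time in s.
With the tool pointing down it reaches from about 0.35 to 0.975 m from the base axis. Payload 4.9 kg.
Tool frame: the origin (TCP) lies between the finger pads; the fingertips stand 17 mm ahead of it and the grasp point (between the pads) lies 2 mm behind it (manip.nose_length is the distance from the TCP to the fingertips, in m); z points along the fingers, y is the line along which they close (so a half turn about z gives the same grasp; the last joint's range is limited). The gripper opens to 85 mm and grips with 20 to 120 N. Pads are 22 mm wide; open, the fingers measure 114 mm over their backs; the gripper's body (76 mm by 85 mm) begins 54 mm behind the grasp point. The pads swing forward as they close: fully open they stand 13 mm farther back than shut.
Start: joints at [1.189, 0.053, 1.613, -0, 1.476, -0.119], TCP at [0.162, 0.604, 0.222] pointing down, gripper open.
Joint ranges: [-3.01, 3.01], [-1.01, 2.22], [0.06, 2.58], [-1.02, 4.17], [0.09, 2.62], [-3.14, 3.14]. Speed limits (rad/s): [2.57, 2.57, 3.14, 3.14, 3.14, 3.14].

## Interface

Orientations are given as a unit quaternion [w, x, y, z].
In Python, from plant import manip gives the robot as it stands. The module is installed in compiled form; this text tells all that it offers.
- The arm moves only by the tool apply_moves, never from a script. Its argument "moves" is a list of rows, each a list of 3 entries, a list of its own where there are three numbers: the turn, a rotation vector about the tool's x, y, z in rad, then the shift along the tool's x, y, z in cm, then the closure, from -1 (fully open) to 1 (shut), so that 0 is half open. A call has 1 to 20 rows; each row is the pose to reach, as a shift and turn from the pose commanded when the call began, along the tool's axes at that moment; what a row does not reach only later rows make up. A row lasts 1/10 s, in which the tool goes at most 50 mm and 8.59 degrees, less where a joint would pass 70% of its speed; a pose out of reach is approached as far as the arm can. A call with a gripper value outside its range is refused whole. The fingers move at their own pace and stop on an object; the grip force is fixed at half the most. Time passes only in rows, so rows that repeat a pose let the fingers close. It gives the time, the measured TCP pose, the force, the opening and the grip force at its end, in the units of the state.
- manip.state(): the state, without advancing time (a new reading comes with each control period).
- manip.grab_frame(name): name is "scene" or "top" or "wrist"; returns a dict with "image" (384x512x3 uint8, red, green, blue), "K" (3x3 intrinsics, pixels), "rvec" (rotation vector, rad) and "tvec" (3), from world to camera coordinates, as OpenCV has them. Camera axes: x right, y down, z forward; pixel columns grow to the right and rows downward; lengths in m; the calibration is good to about 2 mm. A picture is of the moment at which its call begins. There is no depth.
- manip.job_done(): hands the job in; it is judged then, once.
Trained networks look in a picture, given as the dict that the camera call returned (one of the last four; its "shot" number tells which), for a name from the list of things; names that differ only in an ending like _2 or _b are one class to them, and where a whole thing is asked for, a point or a joint stands for the part that bears it (a point fixed in the world has none). Each returns a list of dicts, best first, with "score" (0 to 1); they miss things now and then, are a little off and sometimes report something else, mostly with a low value. They report only what shows in the picture. A call takes as long as a camera call. They do not tell look-alikes from the thing itself.
- manip.look_for(picture, label): "location" ([x, y, z] in m, in the coordinates of the camera as it stood for that picture, good to about 4 mm: the middle of the surface that is visible of it).
- manip.silhouettes(picture, label): "pixels" (384x512 bool, what is visible of it).
- manip.spot_point(picture, label): "location" ([x, y, z] in m, in the coordinates of the camera as it stood for that picture, good to about 4 mm: a listed point, or the origin of a listed thing).
The state is a dict: "time": time; "joint_pos": joint angles; "joint_vel": joint speeds; "joint_efforts": joint torques, N m; "tool_pos": TCP position; "tool_rot": TCP orientation; "contact_force": force on the tool from outside, world axes, zero at the start; "ft_torque": the same for the moment, N m; "gripper_width": opening from 0.0 (shut) to 1.0 (fully open); "grasp_force": force on a finger pad.
Only numpy, scipy, OpenCV 4.12 (cv2) and the standard library are available. Lean on these libraries where they do the work, as an engineer would, in place of code of your own. Each camera call takes 0.05 s, during which the arm holds its last target. There are 200 camera calls.

## Working session

There is one attempt and no reset: what is moved stays moved. The work goes in short steps, Python scripts to look and compute and a tool call to move; the robot and the scene stay as the last step left them, time stands still between calls to the robot, and variables do not carry over. Pictures are saved under pics/ and viewed, at most 10 in all, crops included, and the job is handed in when it is done.

Besides the shell and the picture viewer there is one more tool, called as name(argument=value, ...), one argument or row to a line, values as JSON. apply_moves: Moves the arm, as the interface text tells. Its arguments: {"type":"object","properties":{"moves":{"type":"array"}},"required":["moves"]}

```bash
mkdir -p pics
cat > h.py <<'E'
from plant import manip
import numpy as np, cv2
from scipy.spatial.transform import Rotation as R
def w(p,loc):
    M=cv2.Rodrigues(np.array(p["rvec"],float))[0]
    return M.T@(np.array(loc,float).ravel()-np.array(p["tvec"],float).ravel())
def save(p,n): cv2.imwrite(f"pics/{n}.png",p["image"][:,:,::-1])
E
python3 - <<'E'
from h import *
s=manip.state();print(s["tool_pos"],s["tool_rot"],s["contact_force"],manip.nose_length)
for c in ("scene","top"):
    p=manip.grab_frame(c);save(p,c)
    for l in ("top_round","top_square","top_bar","switch_round","switch_square","switch_bar","cup","shot_glass","steam_knob"):
        print(c,l,[(round(d["score"],2),w(p,d["location"]).round(3).tolist()) for d in manip.spot_point(p,l)[:3]])
E
```

```text
[0.1621209  0.60294271 0.22055558] [-2.72536196e-04  1.31031697e-01  9.91377639e-01 -9.97990197e-04] [ 0.87573541 -0.30311081 -0.35235283] 0.017
scene top_round [(0.4, [0.469, 0.011, 0.049]), (0.33, [0.469, 0.01, 0.0])]
scene top_square [(0.5, [0.438, -0.255, 0.048]), (0.42, [0.459, -0.716, 0.051])]
scene top_bar [(0.54, [0.455, 0.291, 0.049])]
scene switch_round [(0.66, [0.468, 0.009, 0.001]), (0.57, [0.49, -0.504, -0.004])]
scene switch_square [(0.7, [0.435, -0.253, -0.001]), (0.69, [0.454, -0.708, -0.003]), (0.5, [0.465, 0.29, -0.004])]
scene switch_bar [(0.63, [0.462, 0.289, -0.004]), (0.19, [0.469, 0.01, 0.003])]
scene cup [(0.7, [0.476, 0.147, -0.003])]
scene shot_glass [(0.57, [0.409, -0.149, -0.0]), (0.17, [0.469, 0.013, 0.051])]
scene steam_knob [(0.9, [0.555, 0.149, 0.339])]
top top_round [(0.5, [0.474, 0.005, 0.049])]
top top_square [(0.6, [0.461, -0.71, 0.05]), (0.55, [0.442, -0.252, 0.052])]
top top_bar [(0.43, [0.46, 0.291, 0.049]), (0.29, [0.474, 0.152, -0.003])]
top switch_round [(0.62, [0.472, 0.01, -0.001]), (0.41, [0.56, 0.151, 0.335])]
top switch_square [(0.77, [0.466, -0.706, 0.008]), (0.72, [0.432, -0.254, -0.001])]
top switch_bar [(0.84, [0.465, 0.294, 0.001]), (0.7, [0.471, 0.006, 0.047])]
top cup [(0.55, [0.473, 0.15, -0.005]), (0.28, [0.444, -0.251, 0.051])]
top shot_glass [(0.65, [0.409, -0.146, -0.0])]
top steam_knob [(0.59, [0.561, 0.153, 0.335])]
```

View pics/scene.png

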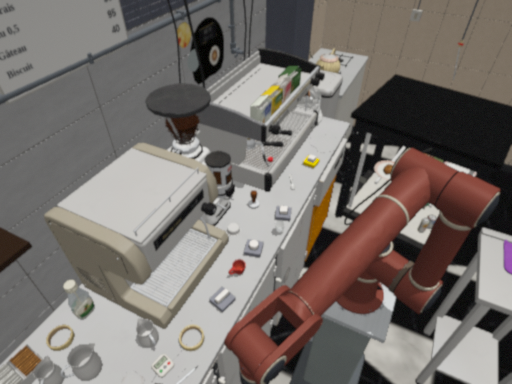

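View pics/top.png

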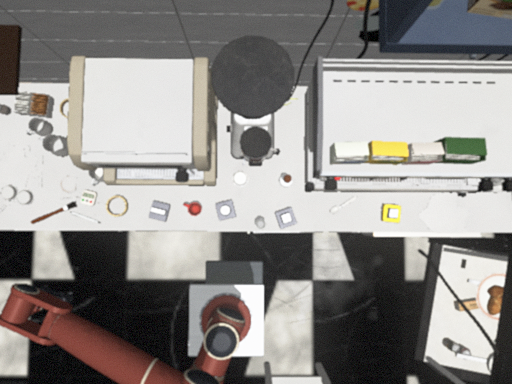

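The scene camera shows the three boxes in a row. In the top view, the bar key is at pixel (160,211), round at (226,209) and square at (286,217). The yellow look-alike at (391,212) is to be left alone. The steam knob is at about x=0.555, y=0.15, so I'll pass it at x≈0.40 with the fingers shut.

apply_moves(
  moves=[
    [[0, 0, 0], [-31, -23, 0], 1],
    [[0, 0, 0], [-31, -23, 0], 1],
    [[0, 0, 0], [-31, -23, 0], 1],
    [[0, 0, 0], [-31, -23, 0], 1],
    [[0, 0, 0], [-31, -23, 0], 1],
    [[0, 0, 0], [-31, -23, 0], 1],
    [[0, 0, 0], [-31, -23, 0], 1],
    [[0, 0, 0], [-31, -23, 0], 1],
    [[0, 0, 0], [-31, -23, 0], 1],
    [[0, 0, 0], [-31, -23, 0], 1],
    [[0, 0, 0], [-38, -50, 3], 1],
    [[0, 0, 0], [-38, -50, 3], 1],
    [[0, 0, 0], [-38, -50, 3], 1],
    [[0, 0, 0], [-38, -50, 3], 1],
    [[0, 0, 0], [-38, -50, 3], 1],
    [[0, 0, 0], [-38, -50, 3], 1],
    [[0, 0, 0], [-38, -50, 3], 1],
    [[0, 0, 0], [-38, -50, 3], 1],
    [[0, 0, 0], [-38, -50, 3], 1],
    [[0, 0, 0], [-38, -50, 3], 1],
  ],
)

```text
time: 3.0
tool_pos: [0.3995, 0.0233, 0.192]
tool_rot: [0.0, 0.13, 0.992, 0.0]
contact_force: [-0.2, -0.2, -0.3]
gripper_width: 0.003
grasp_force: 0.0
```

```bash
cat >> h.py <<'E'
def rot():
    q=manip.state()["tool_rot"];return R.from_quat([q[1],q[2],q[3],q[0]])
def delta(t):
    s=manip.state();print("t",s["time"],s["tool_pos"].round(4),"F",s["contact_force"].round(2),"w",s["gripper_width"])
    print("cm",(rot().inv().apply(np.array(t)-s["tool_pos"])*100).round(2),rot().as_rotvec().round(3))
E
python3 - <<'E'
from h import *
delta([.471,.009,.10])
p=manip.grab_frame("wrist");save(p,"w1")
print([(l,round(d["score"],2),w(p,d["location"]).round(4).tolist()) for l in("top_round","top_square","top_bar") for d in manip.spot_point(p,l)[:2]])
E
```

```text
t 3.0 [0.3995 0.0233 0.192 ] F [-0.19 -0.24 -0.27] w 0.0032066893211168995
cm [-7.28  0.45  9.2 ] [0.407 3.115 0.   ]
[('top_round', 0.63, [0.4642, 0.0071, 0.0544]), ('top_square', 0.66, [0.4415, -0.2549, 0.052])]
```

apply_moves(
  moves=[
    [[0, 0, 0], [-7.2, 0.4, 4], 1],
    [[0, 0, 0], [-7.2, 0.4, 4], 1],
    [[0, 0, 0], [-7.2, 0.4, 9.2], 1],
    [[0, 0, 0], [-7.2, 0.4, 9.2], 1],
    [[0, 0, 0], [-7.2, 0.4, 10.5], 1],
    [[0, 0, 0], [-7.2, 0.4, 10.5], 1],
    [[0, 0, 0], [-7.2, 0.4, 10.5], 1],
  ],
)

```text
time: 3.9
tool_pos: [0.4709, 0.0071, 0.0885]
tool_rot: [0.001, 0.131, 0.991, -0.0]
contact_force: [0.4, -0.1, 0.2]
gripper_width: 0.002
grasp_force: 0.0
```

Run:
```python
from h import *
delta([.47,.008,.054])
p=manip.grab_frame("wrist");save(p,"w2")
```

```text
t 3.9 [0.4709 0.0071 0.0885] F [ 0.4 -0.1  0.2] w 0.0022458105591677924
cm [0.12 0.06 3.45] [ 0.411  3.112 -0.   ]
```

View pics/w2.png

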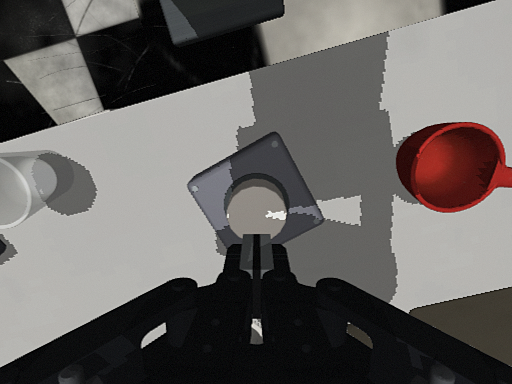

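The wrist view shows the shut fingertips at (257,240), centred on the round key at (257,205). The box is at (256,190). Next is a gradual press.

apply_moves(
  moves=[
    [[0, 0, 0], [0, 0, 1], 1],
    [[0, 0, 0], [0, 0, 1.8], 1],
    [[0, 0, 0], [0, 0, 2.1], 1],
    [[0, 0, 0], [0, 0, 2.3], 1],
    [[0, 0, 0], [0, 0, 2.5], 1],
    [[0, 0, 0], [0, 0, 2.7], 1],
    [[0, 0, 0], [0, 0, 2.9], 1],
    [[0, 0, 0], [0, 0, 3.0], 1],
    [[0, 0, 0], [0, 0, 3.1], 1],
    [[0, 0, 0], [0, 0, 3.1], 1],
    [[0, 0, 0], [0, 0, 3.1], 1],
  ],
)

```text
time: 5.05
tool_pos: [0.47, 0.0071, 0.0559]
tool_rot: [0.0, 0.131, 0.991, 0.0]
contact_force: [-0.1, -0.7, -0.3]
gripper_width: 0.0
grasp_force: 0.0
```

apply_moves(
  moves=[
    [[0, 0, 0], [0, 0, 0.1], 1],
    [[0, 0, 0], [0, 0, 0.1], 1],
    [[0, 0, 0], [0, 0, 0.1], 1],
  ],
)

```text
time: 5.35
tool_pos: [0.47, 0.0071, 0.0548]
tool_rot: [0.0, 0.131, 0.991, -0.0]
contact_force: [-0.1, 0.0, 0.1]
gripper_width: -0.001
grasp_force: 0.0
```

Run:
```python
from h import *
for i in range(2):
    p=manip.grab_frame("wrist");delta([.47,.008,.054])
save(p,"w3")
```

```text
t 5.4 [0.47   0.0071 0.0548] F [-0.45 -0.05 -0.04] w 0.0045514679414050754
cm [0.02 0.08 0.08] [-0.412 -3.114 -0.   ]
t 5.45 [0.47   0.0071 0.0548] F [ 0.17 -0.78  0.57] w -0.002840018864748155
cm [0.03 0.08 0.08] [ 0.412  3.114 -0.   ]
```

View pics/w3.png

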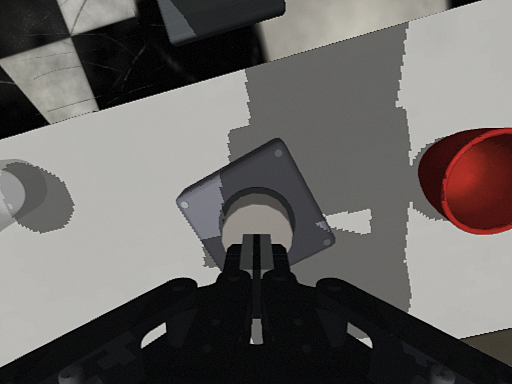

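The wrist view shows the fingertips still over the disc at (257,225), with no force yet. I'll check the geometry by projection.

```bash
python3 - <<'E'
from h import *
s=manip.state();p=manip.grab_frame("wrist")
def pr(X): return cv2.projectPoints(np.array(X,float).reshape(-1,3),np.array(p["rvec"],float),np.array(p["tvec"],float),p["K"],None)[0].reshape(-1,2).round(0).tolist()
t=s["tool_pos"]
print("cam",w(p,[0,0,0]).round(3),"tip",pr(t+[0,0,-.017]),"tcp",pr(t), "tip+-x",pr([t+[.011,0,-.017],t+[-.011,0,-.017]]))
for zt in (.05,.04,.038):
  print(zt,"disc",pr([[.471,.008,zt],[.451,.008,zt],[.491,.008,zt],[.471,.028,zt],[.471,-.012,zt]]))
print([(round(d["score"],2),w(p,d["location"]).round(4).tolist()) for d in manip.spot_point(p,"top_round")[:2]])
print([(round(d["score"],2),w(p,d["location"]).round(4).tolist()) for d in manip.spot_point(p,"switch_round")[:2]])
E
python3 -c "
import cv2;i=cv2.imread('pics/w3.png')[130:290,160:350];cv2.imwrite('pics/w3c.png',cv2.resize(i,None,fx=4,fy=3.7,interpolation=2))"
```

```text
cam [0.402 0.024 0.207] tip [[259.0, 228.0]] tcp [[259.0, 240.0]] tip+-x [[264.0, 245.0], [254.0, 211.0]]
0.05 disc [[261.0, 238.0], [251.0, 204.0], [270.0, 269.0], [296.0, 229.0], [226.0, 246.0]]
0.04 disc [[261.0, 231.0], [252.0, 199.0], [269.0, 261.0], [294.0, 222.0], [228.0, 239.0]]
0.038 disc [[261.0, 229.0], [252.0, 198.0], [269.0, 259.0], [294.0, 221.0], [228.0, 238.0]]
[(0.6, [0.4681, 0.0063, 0.0514])]
[(0.83, [0.4731, 0.0055, 0.0056]), (0.33, [0.4798, 0.1487, 0.0001])]
```

View pics/w3c.png

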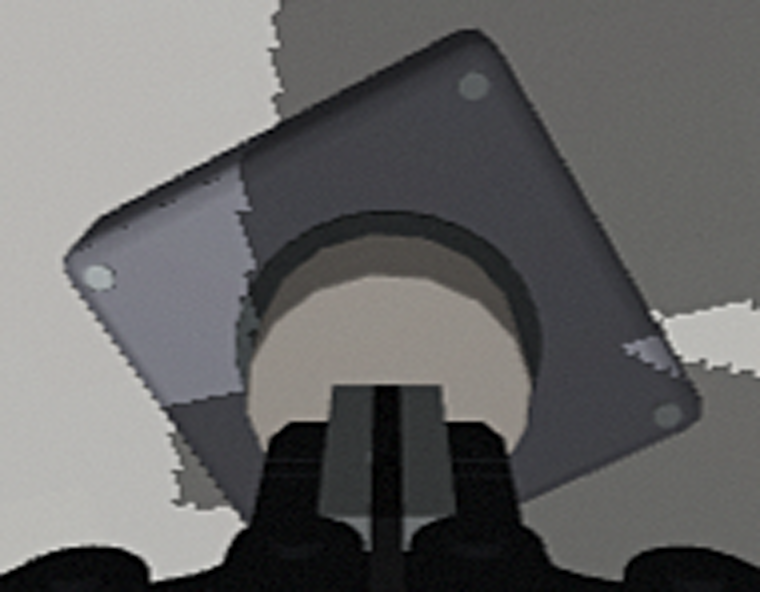

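The crop shows the disc's near edge at row 204, which matches z=0.05, so the key is still up. The fingertips appear higher than nominal, so I'll go down slowly and watch the force.

apply_moves(
  moves=[
    [[0, 0, 0], [0, 0, 0.1], 1],
    [[0, 0, 0], [0, 0, 0.2], 1],
    [[0, 0, 0], [0, 0, 0.3], 1],
    [[0, 0, 0], [0, 0, 0.4], 1],
    [[0, 0, 0], [0, 0, 0.4], 1],
  ],
)

```text
time: 6.1
tool_pos: [0.4698, 0.0072, 0.0505]
tool_rot: [-0.0, 0.131, 0.991, 0.0]
contact_force: [0.0, -0.4, 0.6]
gripper_width: 0.001
grasp_force: 0.0
```

Run:
```python
from h import *
for i in range(3):
    p=manip.grab_frame("scene");s=manip.state();print(s["tool_pos"].round(4),s["contact_force"].round(2),s["ft_torque"].round(2))
```

```text
[0.4699 0.0071 0.0507] [0.29 0.3  0.16] [ 0.02 -0.04 -0.02]
[0.4699 0.0071 0.0507] [-0.62  0.68  0.37] [ 0.02  0.02 -0.06]
[0.47   0.0071 0.0508] [-0.08 -0.3   0.08] [ 0.04 -0.01 -0.06]
```

Run:
```python
from h import *
p=manip.grab_frame("wrist")
i=p["image"][130:290,160:350,::-1];cv2.imwrite('pics/w4c.png',cv2.resize(i,None,fx=4,fy=3.7,interpolation=2))
t=manip.state()["tool_pos"]
def pr(X): return cv2.projectPoints(np.array(X,float).reshape(-1,3),np.array(p["rvec"],float),np.array(p["tvec"],float),p["K"],None)[0].reshape(-1,2).round(0).tolist()
for dz in (.017,.01,0): print(dz,pr([t+[-.011,.003,-dz],t-[0,0,dz]]))
for z in (.05,.045,.04): print(z,pr([.452,.013,z]),pr([.471,.008,z]))
```

```text
0.017 [[259.0, 210.0], [259.0, 228.0]]
0.01 [[259.0, 214.0], [259.0, 233.0]]
0 [[259.0, 220.0], [259.0, 240.0]]
0.05 [[261.0, 206.0]] [[261.0, 241.0]]
0.045 [[261.0, 203.0]] [[261.0, 237.0]]
0.04 [[261.0, 200.0]] [[261.0, 233.0]]
```

View pics/w4c.png

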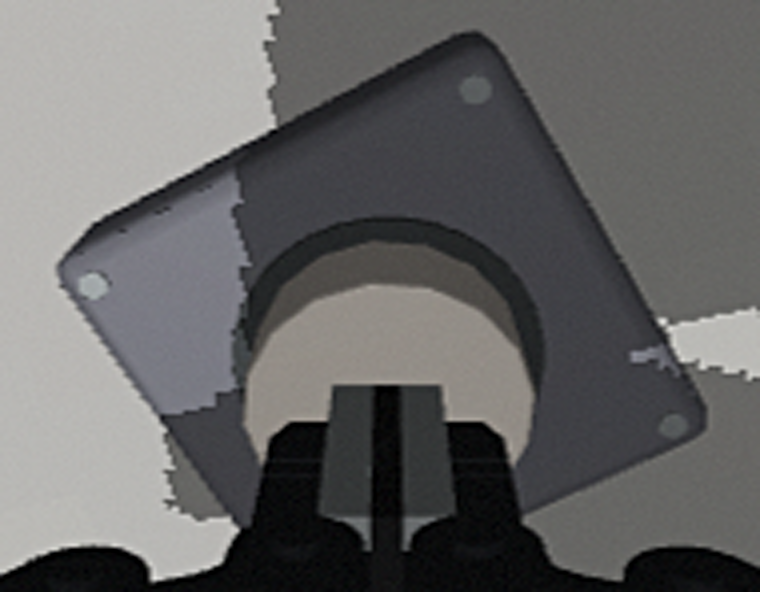

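The disc's near edge is still at row 206, which matches z=0.050, so the key hasn't moved. I'll continue in small, force-checked steps.

apply_moves(
  moves=[
    [[0, 0, 0], [0, 0, 0.15], 1],
    [[0, 0, 0], [0, 0, 0.3], 1],
    [[0, 0, 0], [0, 0, 0.3], 1],
  ],
)

```text
time: 6.6
tool_pos: [0.4697, 0.0072, 0.0475]
tool_rot: [-0.0, 0.131, 0.991, 0.0]
contact_force: [0.0, 0.4, -0.1]
gripper_width: -0.003
grasp_force: 0.0
```

apply_moves(
  moves=[
    [[0, 0, 0], [0, 0, 0.15], 1],
    [[0, 0, 0], [0, 0, 0.3], 1],
    [[0, 0, 0], [0, 0, 0.3], 1],
  ],
)

```text
time: 6.9
tool_pos: [0.4697, 0.0072, 0.0445]
tool_rot: [-0.0, 0.131, 0.991, -0.0]
contact_force: [-0.9, 0.3, 0.6]
gripper_width: -0.001
grasp_force: 0.0
```

Run:
```python
from h import *
t=manip.state()["tool_pos"]
ims=[]
for c,k in (("wrist",2.2),("scene",5),("top",6)):
    p=manip.grab_frame(c)
    def pr(X): return cv2.projectPoints(np.array(X,float).reshape(-1,3),np.array(p["rvec"],float),np.array(p["tvec"],float),p["K"],None)[0].reshape(-1,2)
    u=pr([.47,.008,.05])[0]
    print(c,u,pr(t),pr(t-[0,0,.017]),pr(t+[0,0,.05]))
    h=180/k*.9; x,y=(u).astype(int); h=int(130/k)
    x0=max(0,x-h);y0=max(0,y-h);print(x0,y0)
    ims.append(cv2.resize(p["image"][y0:y0+2*h,x0:x0+2*h,::-1],(266,266),interpolation=2))
cv2.imwrite("pics/c5.png",cv2.resize(np.hstack(ims),(798,266)))
```

```text
wrist [260.75830964 244.80835382] [[258.99188056 240.26591345]] [[258.73340454 228.02692382]] [[260.16717686 295.91687477]]
201 185
scene [252.86478456 242.65902098] [[253.00080656 243.34361803]] [[253.00141075 245.77569076]] [[252.99897668 235.97766255]]
226 216
top [224.8979631  209.55100518] [[225.17098138 209.64101702]] [[225.4115919  209.72859972]] [[224.4359069  209.37344846]]
203 188
```

View pics/c5.png

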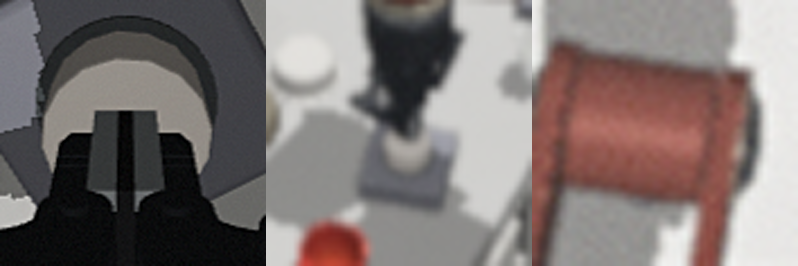

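The wrist and scene crops show the fingertips just above the key top, with the tip at about scene pixel (253,243). So the effective fingertip sits about 20 mm further back than stated. I'll keep stepping down.

apply_moves(
  moves=[
    [[0, 0, 0], [0, 0, 0.15], 1],
    [[0, 0, 0], [0, 0, 0.3], 1],
    [[0, 0, 0], [0, 0, 0.3], 1],
  ],
)

```text
time: 7.35
tool_pos: [0.4697, 0.0072, 0.0415]
tool_rot: [-0.0, 0.131, 0.991, -0.0]
contact_force: [0.6, -0.2, -0.3]
gripper_width: 0.002
grasp_force: 0.0
```

apply_moves(
  moves=[
    [[0, 0, 0], [0, 0, 0.15], 1],
    [[0, 0, 0], [0, 0, 0.3], 1],
    [[0, 0, 0], [0, 0, 0.3], 1],
  ],
)

```text
time: 7.65
tool_pos: [0.4701, 0.0071, 0.039]
tool_rot: [0.0, 0.131, 0.991, -0.0]
contact_force: [-1.5, 0.4, 2.8]
gripper_width: -0.003
grasp_force: 1.2
```

apply_moves(
  moves=[
    [[0, 0, 0], [0, 0, 0.15], 1],
    [[0, 0, 0], [0, 0, 0.3], 1],
    [[0, 0, 0], [0, 0, 0.3], 1],
  ],
)

```text
time: 7.95
tool_pos: [0.4702, 0.0071, 0.0358]
tool_rot: [0.0, 0.131, 0.991, 0.0]
contact_force: [0.2, 0.1, 2.3]
gripper_width: 0.0
grasp_force: 1.3
```

Contact came at TCP z≈0.040, and the friction of about 2.5 N matches the key moving. The press ends at about z=0.028.

apply_moves(
  moves=[
    [[0, 0, 0], [0, 0, 0.2], 1],
    [[0, 0, 0], [0, 0, 0.4], 1],
    [[0, 0, 0], [0, 0, 0.6], 1],
    [[0, 0, 0], [0, 0, 0.7], 1],
    [[0, 0, 0], [0, 0, 0.7], 1],
  ],
)

```text
time: 8.45
tool_pos: [0.4702, 0.0071, 0.0289]
tool_rot: [0.0, 0.131, 0.991, 0.0]
contact_force: [-0.5, -1.1, 3.7]
gripper_width: 0.003
grasp_force: 1.9
```

apply_moves(
  moves=[
    [[0, 0, 0], [0, 0, 0.1], 1],
    [[0, 0, 0], [0, 0, 0.1], 1],
  ],
)

```text
time: 8.65
tool_pos: [0.4702, 0.0071, 0.0281]
tool_rot: [0.0, 0.131, 0.991, -0.0]
contact_force: [-1.3, 0.0, 6.2]
gripper_width: 0.002
grasp_force: 2.9
```

The force reads 6.2 N, so the round key is fully in. Next I lift and go over to the square key.

apply_moves(
  moves=[
    [[0, 0, 0], [0, 0, -2], 1],
    [[0, 0, 0], [0, 0, -6], 1],
    [[0, 0, 0], [0, 0, -11], 1],
    [[0, 0, 0], [0, 0, -12], 1],
    [[0, 0, 0], [-3.7, -26, -12], 1],
    [[0, 0, 0], [-3.7, -26, -12], 1],
    [[0, 0, 0], [-3.7, -26, -12], 1],
    [[0, 0, 0], [-3.7, -26, -12], 1],
    [[0, 0, 0], [-3.7, -26, -12], 1],
    [[0, 0, 0], [-3.7, -26, -12], 1],
    [[0, 0, 0], [-3.7, -26, -12], 1],
    [[0, 0, 0], [-3.7, -26, -8], 1],
    [[0, 0, 0], [-3.7, -26, -6], 1],
    [[0, 0, 0], [-3.7, -26, -6], 1],
  ],
)

```text
time: 10.05
tool_pos: [0.4358, -0.2497, 0.0833]
tool_rot: [-0.004, 0.13, 0.991, 0.003]
contact_force: [0.2, -0.0, 0.1]
gripper_width: -0.001
grasp_force: 0.0
```

Run:
```python
from h import *
delta([.438,-.2535,.045])
p=manip.grab_frame("wrist")
print([(l,round(d["score"],2),w(p,d["location"]).round(4).tolist()) for l in("top_round","top_square","switch_square") for d in manip.spot_point(p,l)[:2]])
q=manip.grab_frame("top");save(q,"t6")
print([(l,round(d["score"],2),w(q,d["location"]).round(4).tolist()) for l in("top_round","top_square","switch_round","switch_square") for d in manip.spot_point(q,l)[:2]])
def pr(X): return cv2.projectPoints(np.array(X,float).reshape(-1,3),np.array(p["rvec"],float),np.array(p["tvec"],float),p["K"],None)[0].reshape(-1,2).round(0).tolist()
t=manip.state()["tool_pos"];print(pr(t+[0,0,.01]),pr([.438,-.2535,.05]))
cv2.imwrite("pics/c6.png",np.hstack([p["image"][100:340,120:440,::-1],cv2.resize(q["image"][185:245,190:310,::-1],(480,240))]))
```

```text
t 10.05 [ 0.4358 -0.2497  0.0833] F [ 0.19 -0.04  0.05] w -0.0012405168437351615
cm [-0.34 -0.32  3.83] [-0.408 -3.108 -0.008]
[('top_square', 0.91, [0.4428, -0.2497, 0.0526]), ('switch_square', 0.75, [0.4404, -0.254, 0.0017])]
[('top_round', 0.41, [0.4728, 0.0071, 0.0396]), ('top_square', 0.64, [0.4652, -0.711, 0.0525]), ('switch_round', 0.58, [0.4676, 0.0109, -0.0039]), ('switch_square', 0.59, [0.4367, -0.254, -0.0012]), ('switch_square', 0.53, [0.4619, -0.7071, 0.0064])]
[[253.0, 261.0]] [[254.0, 223.0]]
```

View pics/c6.png

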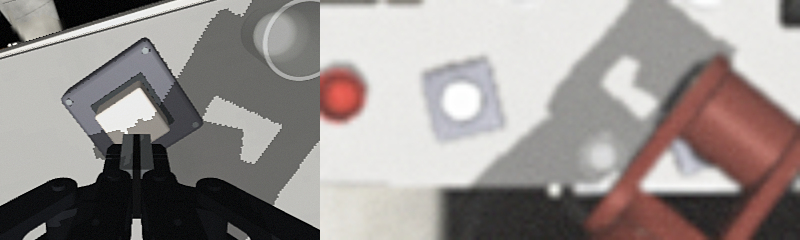

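The round key now sits at z≈0.040, so it stayed in. The wrist crop shows the square key centred just under the tips at (135,125). I'll descend to just above contact.

apply_moves(
  moves=[
    [[0, 0, 0], [-0.1, 0, 0], 1],
    [[0, 0, 0], [-0.1, 0, 1], 1],
    [[0, 0, 0], [-0.1, 0, 2.5], 1],
    [[0, 0, 0], [-0.1, 0, 3.5], 1],
    [[0, 0, 0], [-0.1, 0, 4.2], 1],
    [[0, 0, 0], [-0.1, 0, 4.2], 1],
    [[0, 0, 0], [-0.1, 0, 4.2], 1],
  ],
)

```text
time: 11.2
tool_pos: [0.439, -0.2538, 0.0455]
tool_rot: [-0.0, 0.131, 0.991, 0.0]
contact_force: [0.7, 0.0, 0.2]
gripper_width: -0.004
grasp_force: 0.0
```

apply_moves(
  moves=[
    [[0, 0, 0], [0, 0, 0.3], 1],
    [[0, 0, 0], [0, 0, 0.5], 1],
    [[0, 0, 0], [0, 0, 0.7], 1],
    [[0, 0, 0], [0, 0, 0.9], 1],
    [[0, 0, 0], [0, 0, 0.9], 1],
  ],
)

```text
time: 11.7
tool_pos: [0.4395, -0.254, 0.0371]
tool_rot: [0.0, 0.131, 0.991, -0.0]
contact_force: [-0.2, -0.8, 2.8]
gripper_width: -0.001
grasp_force: 1.2
```

apply_moves(
  moves=[
    [[0, 0, 0], [0, 0, 0.2], 1],
    [[0, 0, 0], [0, 0, 0.4], 1],
    [[0, 0, 0], [0, 0, 0.6], 1],
    [[0, 0, 0], [0, 0, 0.75], 1],
    [[0, 0, 0], [0, 0, 0.75], 1],
  ],
)

```text
time: 12.2
tool_pos: [0.4394, -0.254, 0.0293]
tool_rot: [0.0, 0.131, 0.991, -0.0]
contact_force: [1.0, -0.7, 3.1]
gripper_width: -0.004
grasp_force: 1.4
```

apply_moves(
  moves=[
    [[0, 0, 0], [0, 0, 0.1], 1],
    [[0, 0, 0], [0, 0, 0.1], 1],
  ],
)

```text
time: 12.4
tool_pos: [0.4394, -0.2541, 0.0286]
tool_rot: [0.0, 0.131, 0.991, -0.0]
contact_force: [0.7, -0.5, 4.8]
gripper_width: -0.002
grasp_force: 2.3
```

The force is rising past the friction level, so the square key is fully in. I'll lift and go round the knob to the bar key.

apply_moves(
  moves=[
    [[0, 0, 0], [0, 0, -2], 1],
    [[0, 0, 0], [0, 0, -6], 1],
    [[0, 0, 0], [0, 0, -11], 1],
    [[0, 0, 0], [0, 0, -12], 1],
    [[0, 0, 0], [17.4, 49.6, -12], 1],
    [[0, 0, 0], [17.4, 49.6, -12], 1],
    [[0, 0, 0], [17.4, 49.6, -12], 1],
    [[0, 0, 0], [17.4, 49.6, -12], 1],
    [[0, 0, 0], [17.4, 49.6, -12], 1],
    [[0, 0, 0], [17.4, 49.6, -12], 1],
    [[0, 0, 0], [17.4, 49.6, -12], 1],
    [[0, 0, 0], [17.4, 49.6, -12], 1],
    [[0, 0, 0], [17.4, 49.6, -12], 1],
    [[0, 0, 0], [17.4, 49.6, -12], 1],
    [[0, 0, 0], [17.4, 49.6, -12], 1],
    [[0, 0, 0], [17.4, 49.6, -12], 1],
    [[0, 0, 0], [17.4, 49.6, -12], 1],
    [[0, 0, 0], [17.4, 49.6, -12], 1],
    [[0, 0, 0], [17.4, 49.6, -12], 1],
  ],
)

```text
time: 14.3
tool_pos: [0.4, 0.2692, 0.1479]
tool_rot: [-0.0, 0.132, 0.991, -0.0]
contact_force: [-0.0, 0.7, -0.8]
gripper_width: -0.005
grasp_force: 0.0
```

Run:
```python
from h import *
delta([.461,.291,.08])
p=manip.grab_frame("wrist")
print([(l,round(d["score"],2),w(p,d["location"]).round(4).tolist()) for l in("top_bar","switch_bar") for d in manip.spot_point(p,l)[:2]])
q=manip.grab_frame("top")
print([(l,round(d["score"],2),w(q,d["location"]).round(4).tolist()) for l in("top_round","top_square","switch_square") for d in manip.spot_point(q,l)[:2]])
```

```text
t 14.3 [0.4    0.2692 0.1479] F [-0.02  0.65 -0.83] w -0.004993059963141144
cm [-5.32  3.71  6.79] [-4.140e-01 -3.114e+00  1.000e-03]
[('top_bar', 0.93, [0.4659, 0.2864, 0.0524]), ('switch_bar', 0.96, [0.4633, 0.2904, 0.0005])]
[('top_round', 0.66, [0.4998, -0.5066, 0.004]), ('top_round', 0.43, [0.4715, 0.006, 0.0423]), ('top_square', 0.58, [0.4588, -0.7057, 0.0511]), ('switch_square', 0.87, [0.4631, -0.7099, 0.005]), ('switch_square', 0.74, [0.4326, -0.2545, -0.0018])]
```

apply_moves(
  moves=[
    [[0, 0, 0], [-5.5, 3.6, 0], 1],
    [[0, 0, 0], [-5.5, 3.6, 0], 1],
    [[0, 0, 0], [-5.5, 3.6, 3], 1],
    [[0, 0, 0], [-5.5, 3.6, 7], 1],
    [[0, 0, 0], [-5.5, 3.6, 9.3], 1],
    [[0, 0, 0], [-5.5, 3.6, 10.2], 1],
    [[0, 0, 0], [-5.5, 3.6, 10.2], 1],
    [[0, 0, 0], [-5.5, 3.6, 10.2], 1],
  ],
)

```text
time: 15.45
tool_pos: [0.4634, 0.2913, 0.0478]
tool_rot: [0.001, 0.131, 0.991, 0.001]
contact_force: [0.7, 0.5, 0.1]
gripper_width: 0.002
grasp_force: 0.0
```

Run:
```python
from h import *
p=manip.grab_frame("wrist");cv2.imwrite("pics/c7.png",cv2.resize(p["image"][130:330,130:390,::-1],None,fx=2,fy=2))
```

```text
(no output)
```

View pics/c7.png

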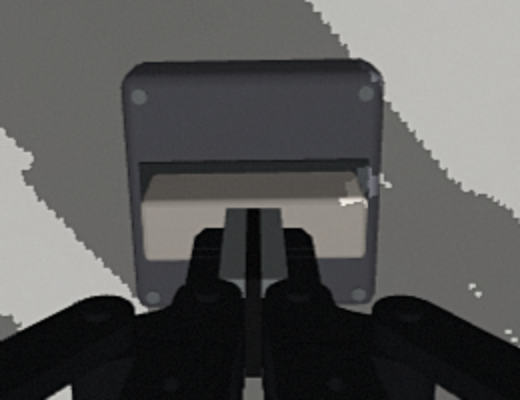

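The bar key spans crop (145–365, 198–260). The tips lie across its middle at (253,208), clear above it. Press.

apply_moves(
  moves=[
    [[0, 0, 0], [0, 0, 0.3], 1],
    [[0, 0, 0], [0, 0, 0.5], 1],
    [[0, 0, 0], [0, 0, 0.7], 1],
    [[0, 0, 0], [0, 0, 0.9], 1],
    [[0, 0, 0], [0, 0, 0.9], 1],
  ],
)

```text
time: 16.0
tool_pos: [0.4628, 0.2911, 0.0377]
tool_rot: [0.0, 0.131, 0.991, 0.0]
contact_force: [0.1, -0.2, 2.4]
gripper_width: -0.001
grasp_force: 1.2
```

apply_moves(
  moves=[
    [[0, 0, 0], [0, 0, 0.2], 1],
    [[0, 0, 0], [0, 0, 0.4], 1],
    [[0, 0, 0], [0, 0, 0.6], 1],
    [[0, 0, 0], [0, 0, 0.75], 1],
    [[0, 0, 0], [0, 0, 0.75], 1],
  ],
)

```text
time: 16.5
tool_pos: [0.4627, 0.291, 0.0298]
tool_rot: [0.0, 0.131, 0.991, 0.0]
contact_force: [1.2, 0.1, 3.0]
gripper_width: 0.001
grasp_force: 1.2
```

apply_moves(
  moves=[
    [[0, 0, 0], [0, 0, 0.1], 1],
    [[0, 0, 0], [0, 0, 0.1], 1],
  ],
)

```text
time: 16.7
tool_pos: [0.4627, 0.291, 0.029]
tool_rot: [0.0, 0.131, 0.991, 0.0]
contact_force: [1.5, 0.6, 3.6]
gripper_width: 0.002
grasp_force: 1.8
```

One more millimetre, then lift and back off to the robot's side.

apply_moves(
  moves=[
    [[0, 0, 0], [0, 0, 0.1], 1],
    [[0, 0, 0], [0, 0, 0.1], 1],
  ],
)

```text
time: 16.9
tool_pos: [0.4627, 0.291, 0.0282]
tool_rot: [0.0, 0.131, 0.991, 0.0]
contact_force: [1.0, 0.3, 5.9]
gripper_width: -0.003
grasp_force: 2.8
```

apply_moves(
  moves=[
    [[0, 0, 0], [0, 0, -2], 1],
    [[0, 0, 0], [0, 0, -6], 1],
    [[0, 0, 0], [0, 0, -11], 1],
    [[0, 0, 0], [0, 0, -13], 1],
    [[0, 0, 0], [10, 6, -13], 1],
    [[0, 0, 0], [10, 6, -13], 1],
    [[0, 0, 0], [10, 6, -13], 1],
    [[0, 0, 0], [10, 6, -13], 1],
    [[0, 0, 0], [10, 6, -13], 1],
    [[0, 0, 0], [10, 6, -13], 1],
  ],
)

```text
time: 17.9
tool_pos: [0.3817, 0.3738, 0.1571]
tool_rot: [-0.0, 0.132, 0.991, -0.001]
contact_force: [0.3, 0.9, -0.7]
gripper_width: -0.002
grasp_force: 0.0
```

Run:
```python
from h import *
for c in ("scene","top","wrist"):
  q=manip.grab_frame(c)
  print(c,[(l,round(d["score"],2),w(q,d["location"]).round(3).tolist()) for l in("top_round","top_square","top_bar","switch_round","switch_square","switch_bar","cup","shot_glass") for d in manip.spot_point(q,l)[:2]])
  if c=="scene":a=q
  if c=="top":b=q
cv2.imwrite("pics/c8.png",np.hstack([cv2.resize(a["image"][190:320,200:310,::-1],(440,520)),cv2.resize(b["image"][180:250,130:310,::-1],(350,520))]) if 0 else cv2.resize(a["image"][190:320,190:320,::-1],(590,590),interpolation=2))
```

```text
scene [('top_round', 0.4, [0.468, 0.012, 0.041]), ('top_square', 0.54, [0.459, -0.715, 0.053]), ('top_square', 0.43, [0.434, -0.254, 0.038]), ('switch_round', 0.48, [0.47, 0.009, 0.002]), ('switch_square', 0.73, [0.434, -0.252, -0.002]), ('switch_square', 0.22, [0.491, -0.507, -0.005]), ('shot_glass', 0.47, [0.436, -0.253, 0.035])]
top [('top_round', 0.37, [0.473, 0.007, 0.04]), ('top_round', 0.31, [0.478, 0.478, 0.002]), ('top_square', 0.56, [0.461, -0.71, 0.052]), ('top_square', 0.49, [0.442, -0.254, 0.042]), ('top_bar', 0.37, [0.46, 0.293, 0.041]), ('switch_round', 0.66, [0.466, 0.011, -0.0]), ('switch_round', 0.6, [0.475, 0.008, 0.041]), ('switch_square', 0.8, [0.436, -0.253, 0.001]), ('switch_square', 0.77, [0.459, -0.711, 0.004]), ('switch_bar', 0.76, [0.463, 0.294, 0.003]), ('cup', 0.7, [0.476, 0.153, -0.001]), ('shot_glass', 0.52, [0.406, -0.146, 0.0])]
wrist [('top_round', 0.26, [0.48, 0.15, 0.002]), ('top_bar', 0.94, [0.468, 0.286, 0.042]), ('switch_bar', 0.87, [0.464, 0.287, -0.001]), ('cup', 0.69, [0.479, 0.149, 0.004])]
```

View pics/c8.png

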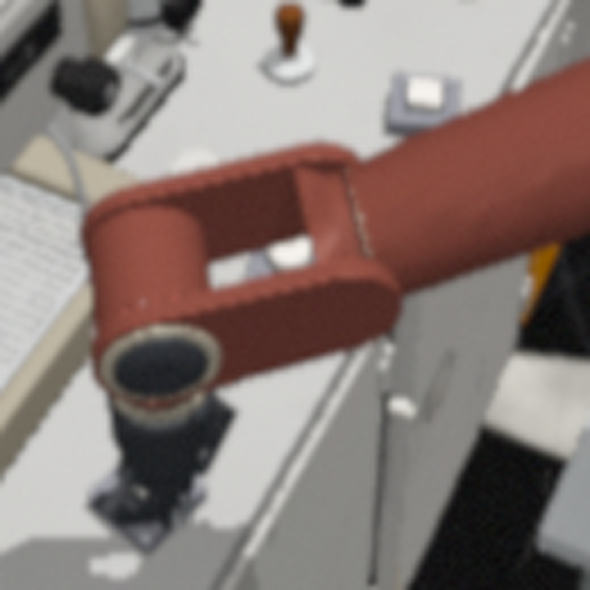

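All three key tops now read about 0.040 m, so they are in. The boxes, cup and glass are where they started, and the scene crop shows the gripper clear above the bar box. I'm handing the job in.

```bash
python3 -c "
from plant import manip
print(manip.job_done())"
```

```text
the job is handed in; nothing more can be done
None
```

The round, square and bar keys were pressed in that order, each with about 5–6 N, and all three camera-measured about 10 mm down afterwards; the job was handed in at about 18 s with the arm clear, and no verdict was returned.

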